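# Find the spacer that fits the specimen clamp

## Robot

A 7-joint arm with a two-finger parallel gripper is mounted at the origin on the work surface. World frame = base frame: x ahead of the robot, y to its left, z up, the work surface at z = 0. Lengths are in m, angles in rad, forces in N, time in s.
With the tool pointing down it reaches from about 0.425 to 0.925 m from the base axis. Payload 6.8 kg.
Tool frame: the origin (TCP) lies midway between the tips of the shut fingers; the grasp point (between the pads) lies 19 mm behind it; z points along the fingers, x is the direction in which the jaws open and shut, and the axes are right-handed (so a half turn about z gives the same grasp; the last joint's range is limited). The gripper opens to 85 mm and grips with 20 to 120 N. Pads are 22 mm wide; open, the fingers measure 114 mm over their backs; the gripper's body (76 mm by 85 mm) begins 54 mm behind the grasp point. The pads swing forward as they close: fully open they stand 13 mm farther back than shut.
Start: joints at [-1.39, 0.477, 0.022, 1.555, -0.011, 1.109, -0.083], TCP at [0.192, 0.647, 0.231] pointing down, gripper open.
Joint ranges: [-2.96, 2.96], [-0.34, 2.1], [-1.41, 1.46], [0.24, 2.44], [-1.37, 4.51], [0.17, 1.92], [-2.96, 2.96]. Speed limits (rad/s): [2.39, 2.39, 3.14, 3.14, 3.14, 3.14, 3.14].

## Interface

Orientations are given as a rotation vector (axis times angle).
In Python, from bench import r gives the robot as it stands. The module is installed in compiled form; this text tells all that it offers.
- The arm moves only by the shell command python3 -m pendant 'ROWS' [OPENING] [FORCE]. ROWS is text: rows parted by semicolons, each of 4 numbers parted by spaces: the shift along the tool's x, y, z in cm, then the turn about the tool's z in degrees. A call has 1 to 8 rows; each row shifts and turns the pose as measured when the row begins, along the tool's axes as they then stand; what a row does not reach is not made up. A row lasts 1/12 s, in which the tool goes at most 41.7 mm and 7.16 degrees, less where a joint would pass 70% of its speed; a pose out of reach is approached as far as the arm can. A call with a gripper value outside its range is refused whole. OPENING is the closure in counts, from 0 (fully open) to 255 (shut), set as the call begins (- or left out, the last holds). The fingers move at their own pace and stop on an object; FORCE is the grip in N (left out, the last holds). Time passes only in rows, so rows that do not move let the fingers close. It gives the time, the measured TCP pose, the force and the opening at its end, in the units of the state.
- r.get_obs(): the state, without advancing time (a new reading comes with each control period).
- r.grab_frame(name): name is "side" or "top" or "wrist"; returns a dict with "color" (384x512x3 uint8, red, green, blue), "fx", "fy", "cx", "cy" (pixels), "R" (3x3) and "t" (3): a world point X has camera coordinates R X + t; the wrist camera has in their place "hand_eye" (4x4, takes a point from camera to tool coordinates, whose origin is the TCP and whose axes are the tool frame's). Camera axes: x right, y down, z forward; pixel columns grow to the right and rows downward; lengths in m; the calibration is good to about 2 mm. A picture is of the moment at which its call begins: read the wrist's pose just before it. There is no depth.
- r.hand_in(): hands the job in, once; it reports no verdict.
The state is a dict: "clock": time; "joints": joint angles; "qvel": joint speeds; "tau": joint torques, N m; "tcp_pos": TCP position; "orientation": TCP orientation; "contact_force": force on the tool from outside, world axes, zero at the start; "moment": the same for the moment, N m; "grip_width": finger opening in m.
Only numpy, scipy, OpenCV 4.12 (cv2) and the standard library are available. Lean on these libraries where they do the work, as an engineer would, in place of code of your own. Each camera call takes 0.05 s, during which the arm holds its last target.

## Task

Gauge the gap between the two jaws of the specimen clamp: of the three aluminium spacers standing on the bench, find the thickest one that goes down between the jaws, lower it in by its grip tab (do not drop it), squarely and roughly mid-width, until it sits flat on the clamp's base, and leave it there. The jaws are locked, so do not force them, and the other two spacers must end standing upright on the bench.

Things in the scene. Friction and masses are not known exactly. Their poses are not given: they have to be found in the camera images.
- clamp: fixed clamp: grey base 190 x 100 x 12 mm, dark steel jaws 90 mm wide (y), tops 48 mm above the bench. Origin: bench level under the fixed jaw's face, mid-width. x: across the gap, from that face (x = 0) to the moving jaw; z up. Floor of the gap: z = 12 mm. The top 12 mm of both jaws is bevelled at 45 degrees (mouth 24 mm wider). A screw runs on along +x behind the moving jaw, 30 mm up
- jaw (a joint): position of the moving jaw in m; the gap between the jaw faces is 0.020 + this value, and differs from start to start (23 to 72 mm). The jaw is locked and does not give
- spacer_thin: the thin aluminium spacer: a block 15 mm thick (its own x) by 76 mm wide (y) and 40 mm high, with an upright grip tab 12 mm (x) by 32 mm (y) in the middle of its top, reaching from 40 to 88 mm above the underside; about 150 g, loose, starts standing upright on the bench. Origin: centre of the underside; z up
- spacer_mid: the middle aluminium spacer: a block 33 mm thick (its own x) by 76 mm wide (y) and 40 mm high, with an upright grip tab 12 mm (x) by 32 mm (y) in the middle of its top, reaching from 40 to 88 mm above the underside; about 300 g, loose, starts standing upright on the bench. Origin: centre of the underside; z up
- spacer_thick: the thick aluminium spacer: a block 51 mm thick (its own x) by 76 mm wide (y) and 40 mm high, with an upright grip tab 12 mm (x) by 32 mm (y) in the middle of its top, reaching from 40 to 88 mm above the underside; about 450 g, loose, starts standing upright on the bench. Origin: centre of the underside; z up
There are look-alikes about, which are no part of the job. Several things have the shape of the clamp; the one meant has the colours described above. What is shaped like the spacer_thick but orange is not meant.

How it is judged:
On the way:
1. the thickest spacer that fits is lowered between the jaws, still held, to within about 10 mm of the clamp's base (((x of spacer_thin in the frame of clamp between 0.004 and 0.052 m and y of spacer_thin in the frame of clamp between -0.025 and 0.025 m and z of spacer_thin in the frame of clamp between 0.008 and 0.024 m and angle between spacer_thin's own z axis and vertical below 0.17 rad and angle between the x axis of spacer_thin and the x axis of clamp, either way round below 0.35 rad and value of joint jaw below 0.021 m and contact force between the fingers and spacer_thin above 0.5 N) or (x of spacer_mid in the frame of clamp between 0.004 and 0.052 m and y of spacer_mid in the frame of clamp between -0.025 and 0.025 m and z of spacer_mid in the frame of clamp between 0.008 and 0.024 m and angle between spacer_mid's own z axis and vertical below 0.17 rad and angle between the x axis of spacer_mid and the x axis of clamp, either way round below 0.35 rad and value of joint jaw below 0.039 m and contact force between the fingers and spacer_mid above 0.5 N) or (x of spacer_thick in the frame of clamp between 0.004 and 0.052 m and y of spacer_thick in the frame of clamp between -0.025 and 0.025 m and z of spacer_thick in the frame of clamp between 0.008 and 0.024 m and angle between spacer_thick's own z axis and vertical below 0.17 rad and angle between the x axis of spacer_thick and the x axis of clamp, either way round below 0.35 rad and contact force between the fingers and spacer_thick above 0.5 N))), for 0.05 s.
At the end, for the whole second after the job is handed in: One spacer rests between the jaws, within 5 mm of the base, tilted under 10 and turned under 20 degrees, within 25 mm of mid-width, leaving under 26 mm of play (if the next size has under 8 mm to spare, either counts). The other two stand upright (10 degrees) on the bench (((x of spacer_thin in the frame of clamp between 0.004 and 0.052 m and y of spacer_thin in the frame of clamp between -0.025 and 0.025 m and z of spacer_thin in the frame of clamp between 0.008 and 0.017 m and angle between each of spacer_thin, spacer_mid, spacer_thick's own z axis and vertical below 0.17 rad and angle between the x axis of spacer_thin and the x axis of clamp, either way round below 0.35 rad and value of joint jaw below 0.021 m and linear speed of spacer_thin below 0.02 m/s and height (world z) of spacer_mid between -0.01 and 0.006 m and height (world z) of spacer_thick between -0.01 and 0.006 m) or (x of spacer_mid in the frame of clamp between 0.004 and 0.052 m and y of spacer_mid in the frame of clamp between -0.025 and 0.025 m and z of spacer_mid in the frame of clamp between 0.008 and 0.017 m and angle between each of spacer_mid, spacer_thin, spacer_thick's own z axis and vertical below 0.17 rad and angle between the x axis of spacer_mid and the x axis of clamp, either way round below 0.35 rad and value of joint jaw below 0.039 m and linear speed of spacer_mid below 0.02 m/s and height (world z) of spacer_thin between -0.01 and 0.006 m and height (world z) of spacer_thick between -0.01 and 0.006 m) or (x of spacer_thick in the frame of clamp between 0.004 and 0.052 m and y of spacer_thick in the frame of clamp between -0.025 and 0.025 m and z of spacer_thick in the frame of clamp between 0.008 and 0.017 m and angle between each of spacer_thick, spacer_thin, spacer_mid's own z axis and vertical below 0.17 rad and angle between the x axis of spacer_thick and the x axis of clamp, either way round below 0.35 rad and linear speed of spacer_thick below 0.02 m/s and height (world z) of spacer_thin between -0.01 and 0.006 m and height (world z) of spacer_mid between -0.01 and 0.006 m))); the robot touches nothing.
It also fails if it takes over 64 s, if anything falls off the work surface, if the arm or the gripper's body presses on something with over 40 N, if the wrist force passes 120 N, or if a joint passes its speed limit or range.

## Working session

There is one attempt and no reset: what is moved stays moved. The work goes in short steps, Python scripts to look and compute and a shell command to move; the robot and the scene stay as the last step left them, time stands still between calls to the robot, and variables do not carry over. Pictures are saved under pics/ and viewed, and the job is handed in when it is done.

```bash
mkdir -p pics; cat > h.py <<'E'
from bench import r
import cv2,numpy as np,pickle
from scipy.spatial.transform import Rotation as Ro
def snap(name,fn):
    o=r.get_obs(); f=r.grab_frame(name)
    cv2.imwrite(f'pics/{fn}.png',cv2.cvtColor(f['color'],cv2.COLOR_RGB2BGR))
    if name=='wrist':
        T=np.eye(4);T[:3,:3]=Ro.from_rotvec(o['orientation']).as_matrix();T[:3,3]=o['tcp_pos']
        W=np.linalg.inv(T@np.array(f['hand_eye'])); f['R']=W[:3,:3];f['t']=W[:3,3]
    pickle.dump(f,open(f'pics/{fn}.pkl','wb')); return f
def load(fn): return pickle.load(open(f'pics/{fn}.pkl','rb'))
def proj(f,X):
    c=np.asarray(X)@np.array(f['R']).T+np.array(f['t'])
    return np.stack([f['fx']*c[...,0]/c[...,2]+f['cx'],f['fy']*c[...,1]/c[...,2]+f['cy']],-1)
def ray(f,p):
    R=np.array(f['R']);C=-R.T@np.array(f['t'])
    d=R.T@np.array([(p[0]-f['cx'])/f['fx'],(p[1]-f['cy'])/f['fy'],1]);return C,d/np.linalg.norm(d)
def atz(f,p,z):
    C,d=ray(f,p);return C+d*(z-C[2])/d[2]
def tri(*fp):
    A=np.zeros((3,3));b=np.zeros(3)
    for f,p in fp:
        C,d=ray(f,p);M=np.eye(3)-np.outer(d,d);A+=M;b+=M@C
    X=np.linalg.solve(A,b)
    return X,[np.linalg.norm(proj(f,X)-p) for f,p in fp]
def crop(fn,x0,y0,x1,y1,s,out):
    im=cv2.imread(f'pics/{fn}.png')[y0:y1,x0:x1];cv2.imwrite(f'pics/{out}.png',cv2.resize(im,None,fx=s,fy=s,interpolation=cv2.INTER_CUBIC))
E
python3 - <<'E'
from h import *
for n in ('side','top','wrist'): snap(n,n+'0')
o=r.get_obs();print(o)
E
```

```text
{'clock': 0.15, 'joints': array([-1.39010239,  0.47762369,  0.02235727,  1.55618661, -0.0115311 ,
        1.10931467, -0.08312745]), 'qvel': array([-9.50590529e-04, -1.07593485e-05,  6.48841292e-04, -3.25088955e-03,
        7.49112847e-04, -1.32126203e-03, -2.00771112e-03]), 'tau': array([ 2.60515924e-03, -5.96924400e+01,  1.61011834e+00, -2.81493509e+01,
        1.26328893e-02,  6.48225789e-03,  8.37391468e-06]), 'tcp_pos': array([0.1921128 , 0.64661853, 0.23055617]), 'orientation': array([ 2.51728806e+00,  1.87808781e+00, -1.69447729e-03]), 'contact_force': array([ 0.03338374, -0.18448582,  0.12715788]), 'moment': array([ 0.00432224, -0.01792593,  0.03073636]), 'grip_width': 0.08547723031660334}
```

View pics/top0.png

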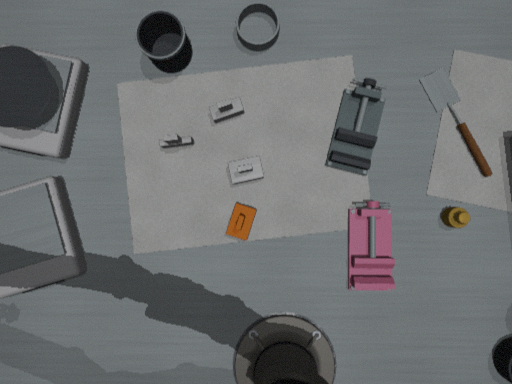

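View pics/side0.png

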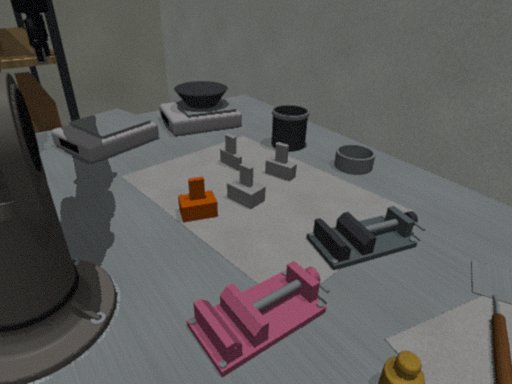

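View pics/wrist0.png

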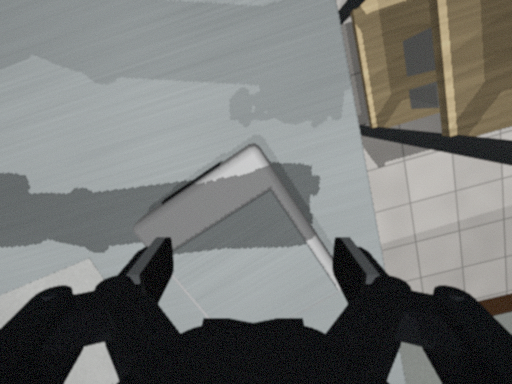

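The clamp shapes in top view are the grey one at (357,130) and the pink one at (371,246). Grey base with dark jaws fits the description, and pink doesn't. The bare metal spacers are at (177,142), (227,110) and (246,170). The orange one at (241,221) is a look-alike. I'll confirm this in enlarged crops.

```bash
python3 - <<'E'
from h import *
crop('top0',315,65,400,185,5,'c1'); crop('top0',150,85,280,250,4,'c2')
crop('side0',300,195,430,270,6,'c3'); crop('side0',170,125,310,225,5,'c4')
f=load('top0')
for n,p in dict(fix=(350,161),mov=(356,135),thin=(177,142),mid=(227,108),thk=(246,169)).items(): print(n,atz(f,p,.05).round(3))
C,_=ray(f,(0,0));print(C, load('top0')['fx'])
E
```

```text
fix [ 0.477 -0.147  0.05 ]
mov [ 0.537 -0.161  0.05 ]
thin [0.519 0.25  0.05 ]
mid [0.599 0.135 0.05 ]
thk [0.458 0.09  0.05 ]
[0.37426769 0.04497702 0.96275914] 399.81599480709497
```

View pics/c1.png

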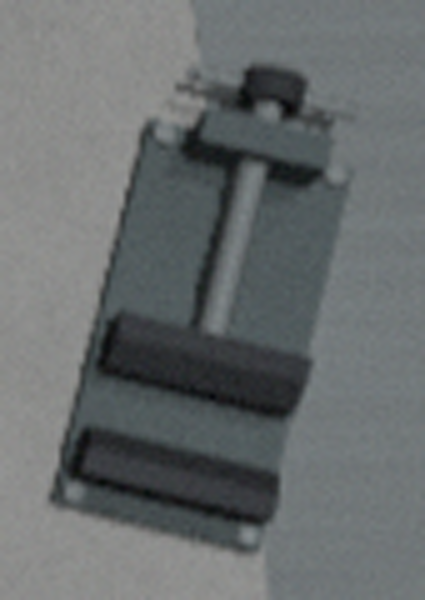

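View pics/c2.png

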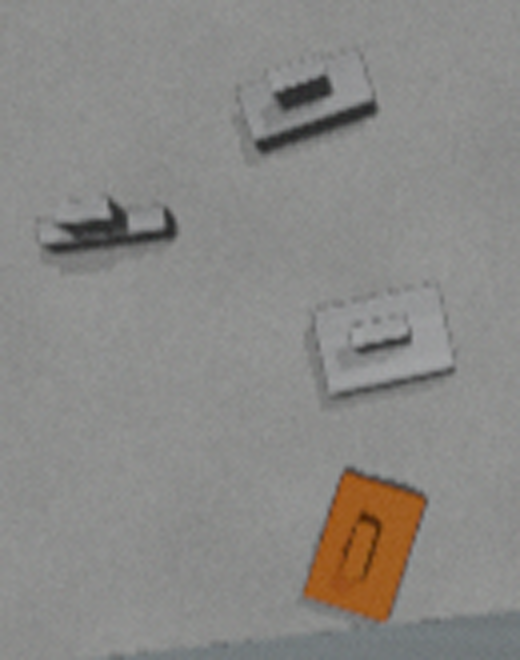

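View pics/c3.png

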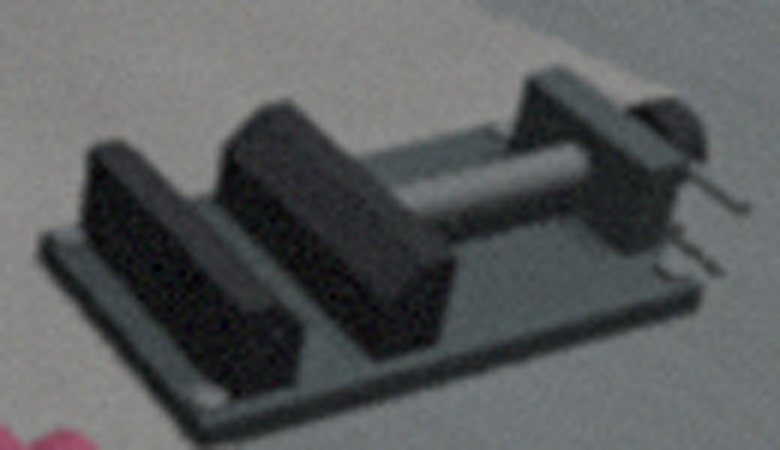

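View pics/c4.png

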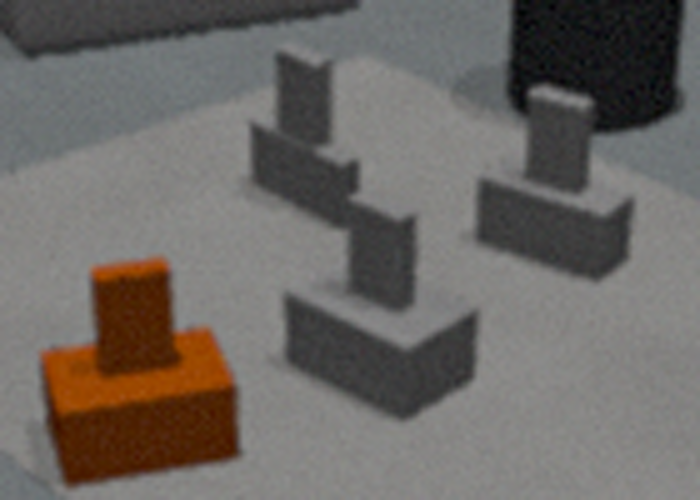

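```bash
python3 - <<'E'
from h import *
f=load('top0')
g=lambda x,y,z:atz(f,(x/5+315-.4,y/5+65-.4),z)
A=[g(78,430,.036),g(278,478,.036),g(103,365,.012),g(290,413,.012)]
for a in A:print(a.round(4))
u=A[1]-A[0];u/=np.linalg.norm(u);n=np.array([-u[1],u[0],0]);n/=np.linalg.norm(n)
for a in A:print(n@(a-A[0]))
print(np.degrees(np.arctan2(n[1],n[0])))
# base corners z=.012
for p in [(55,500),(258,548),(148,122),(350,175)]:print(g(*p,.012).round(4))
E
```

```text
[ 0.5025 -0.1047  0.036 ]
[ 0.4805 -0.197   0.036 ]
[ 0.537  -0.1206  0.012 ]
[ 0.5143 -0.2091  0.012 ]
0.0
-8.4214732420227895e-19
0.03724572967875718
0.03569829800520353
-13.418050778145599
[ 0.4723 -0.0977  0.012 ]
[ 0.4499 -0.1936  0.012 ]
[ 0.6543 -0.1423  0.012 ]
[ 0.6287 -0.2383  0.012 ]
```

Gap from the top view alone is about 36–40 mm, so the mid spacer (33 mm) is the likely choice. I'll move the wrist over the mid spacer and then the clamp for closer looks.

```bash
cat >> h.py <<'E'
def pose():
    o=r.get_obs();return np.array(o['tcp_pos']),Ro.from_rotvec(o['orientation']).as_matrix(),o
def need(X,yaw=None):
    """shift in tool axes cm to bring TCP to X; yaw = wanted world heading (deg) of tool x (mod 180)"""
    p,R,o=pose();d=R.T@(np.array(X)-p)*100
    print('t',round(o['clock'],2),'tcp',p.round(4),'shift cm',d.round(2))
    h=np.degrees(np.arctan2(R[1,0],R[0,0]));print('tool x heading',h.round(2),'tilt',np.degrees(np.arccos(-R[2,2])).round(2))
    if yaw is not None: print('turn(deg about tool z, 2 options)',((h-yaw+90)%180-90))
E
python3 - <<'E'
from h import *
need([.6,.135,.231],-60)
f=load('wrist0');print(np.round(f['hand_eye'],3),f['fx'])
E
```

```text
t 0.15 tcp [0.1921 0.6466 0.2306] shift cm [-3.742e+01  5.367e+01  1.000e-02]
tool x heading 73.45 tilt 0.08
turn(deg about tool z, 2 options) -46.54854265718109
[[ 1.    -0.001  0.    -0.002]
 [ 0.001  0.96   0.279 -0.071]
 [-0.001 -0.279  0.96  -0.142]
 [ 0.     0.     0.     1.   ]] 269.95746858098994
```

```bash
python3 -m pendant '-2.3 3.3 0 0;-2.3 3.3 0 0;-2.3 3.3 0 0;-2.3 3.3 0 0;-2.3 3.3 0 0;-2.3 3.3 0 0;-2.3 3.3 0 0;-2.3 3.3 0 0' 0 60
python3 -m pendant '-2.3 3.3 0 0;-2.3 3.3 0 0;-2.3 3.3 0 0;-2.3 3.3 0 0;-2.3 3.3 0 0;-2.3 3.3 0 0;0 0 0 0'
python3 -m pendant '0 0 0 7;0 0 0 7;0 0 0 7;0 0 0 7;0 0 0 7;0 0 0 7;0 0 0 7;0 0 0 7'
python3 - <<'E'
from h import *
need([.6,.135,.231],19); snap('wrist','w1'); print(r.get_obs()['joints'].round(2))
E
```

```text
clock: 0.82
tcp_pos: [0.3896, 0.3949, 0.2259]
orientation: [-2.494, -1.903, 0.01]
contact_force: [1.1, 0.1, 0.2]
grip_width: 0.0858
clock: 1.4
tcp_pos: [0.5518, 0.1914, 0.2248]
orientation: [2.508, 1.892, -0.011]
contact_force: [-0.0, -1.8, 0.5]
grip_width: 0.0854
clock: 2.07
tcp_pos: [0.5523, 0.1854, 0.2227]
orientation: [3.101, 0.466, -0.015]
contact_force: [-0.5, -0.0, 0.6]
grip_width: 0.0853
t 2.07 tcp [0.5523 0.1854 0.2227] shift cm [ 3.07  6.23 -0.83]
tool x heading 17.08 tilt 0.64
turn(deg about tool z, 2 options) -1.9187079067430943
[-0.77  0.36  0.43  1.81 -0.17  1.02  0.02]
```

View pics/w1.png

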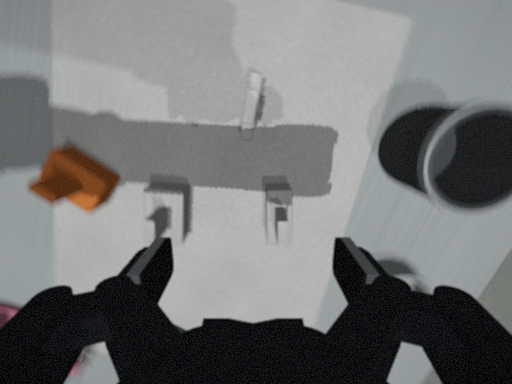

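```bash
python3 - <<'E'
from h import *
crop('w1',245,165,315,260,8,'c5'); crop('top0',200,90,255,130,12,'c6');crop('side0',260,138,300,184,12,'c7')
E
```

```text
(no output)
```

View pics/c5.png

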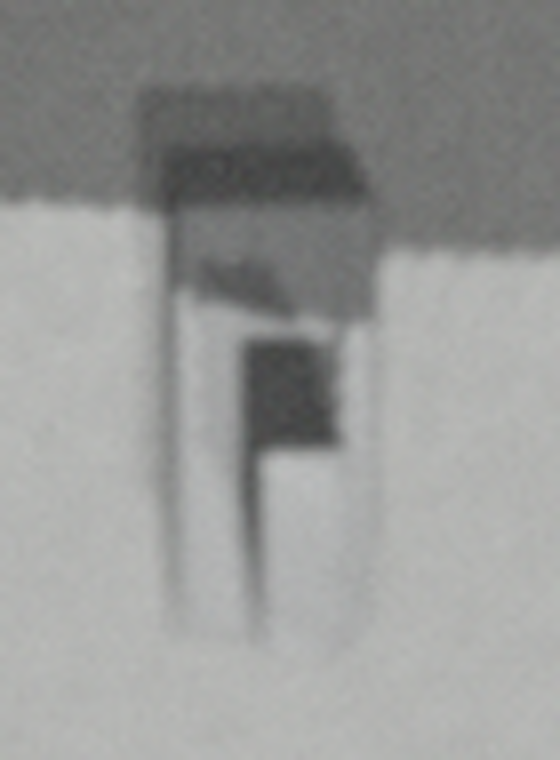

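View pics/c6.png

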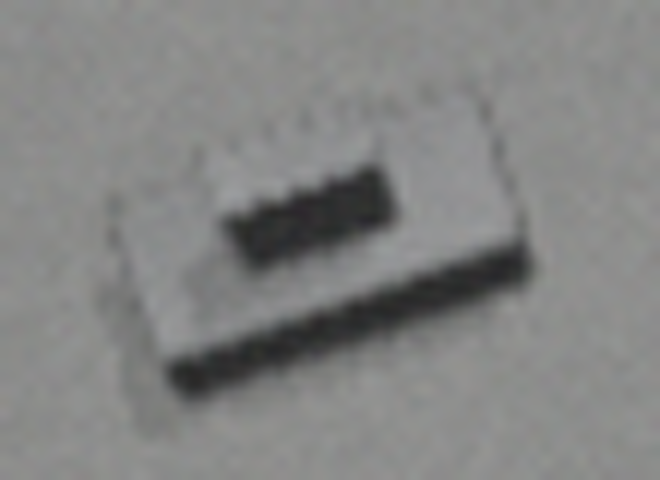

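View pics/c7.png

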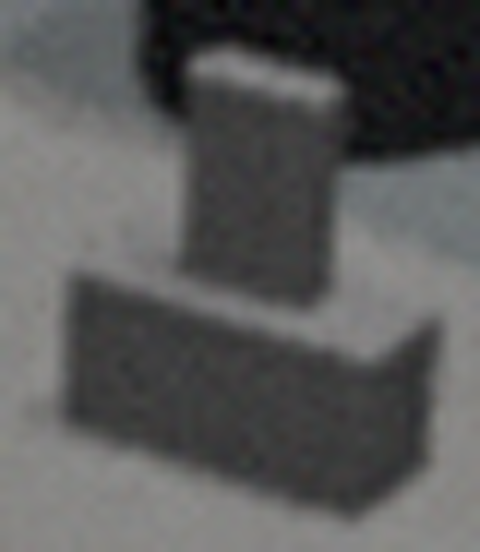

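```bash
cat >> h.py <<'E'
from scipy.optimize import least_squares
def fit(obs,p0,Lz=True):
    # obs: (frame, crop x0,y0,s, [( (u,v), (X,Y,Z) )...]) ; p=x,y,yaw,z0
    def res(p,split=False):
        c,s=np.cos(p[2]),np.sin(p[2]);out=[]
        for fr,x0,y0,sc,L in obs:
            q=np.array([[(a[0]+.5)/sc-.5+x0,(a[1]+.5)/sc-.5+y0] for a,_ in L])
            M=np.array([m for _,m in L],float)
            W=np.stack([p[0]+c*M[:,0]-s*M[:,1],p[1]+s*M[:,0]+c*M[:,1],p[3]+M[:,2]],-1)
            out.append(proj(fr,W)-q)
        return out if split else np.concatenate(out).ravel()
    S=least_squares(res,p0,loss='soft_l1');p=S.x
    print('xy',p[:2].round(4),'yaw deg',np.degrees(p[2]).round(2),'z0',p[3].round(4))
    for o in res(p,True):print(o.round(1).tolist())
    return p
E
python3 - <<'E'
from h import *
a,b=.0165,.038
W=(load('w1'),245,165,8,[((168,205),(-a,b,.04)),((375,205),(a,b,.04)),((257,450),(-.006,.016,.088)),((340,447),(.006,.016,.088)),((243,340),(-.006,.016,.04)),((325,340),(.006,.016,.04))])
T=(load('top0'),200,90,12,[((170,365),(-a,b,.04)),((522,240),(-a,-b,.04)),((478,90),(a,-b,.04)),((112,205),(a,b,.04)),((228,218),(-.006,.016,.088)),((380,165),(-.006,-.016,.088))])
S=(load('side0'),260,138,12,[((372,360),(-a,-b,.04)),((75,272),(-a,b,.04)),((437,322),(a,-b,.04)),((352,518),(-a,-b,0)),((68,425),(-a,b,0)),((190,80),(-.006,.016,.088)),((335,103),(-.006,-.016,.088))])
fit([W,T,S],[.6,.13,.3,0]);fit([W],[.6,.13,.3,0]);fit([T,S],[.6,.13,.3,0])
E
```

```text
xy [0.5997 0.1373] yaw deg 18.86 z0 0.0011
[[0.1, 0.1], [0.8, -0.6], [0.5, 0.5], [1.1, 0.6], [-0.7, -0.3], [-1.4, -0.6]]
[[-0.6, 0.3], [0.9, 0.4], [0.1, -0.4], [-0.2, 0.4], [-0.4, 0.3], [0.7, 0.1]]
[[0.3, 0.4], [-0.6, -0.4], [1.3, -1.1], [0.7, 1.3], [-0.6, 0.5], [0.2, -0.9], [-0.8, 0.4]]
xy [0.6013 0.1343] yaw deg 18.9 z0 -0.0084
[[0.3, 0.6], [0.2, -0.1], [0.3, 0.1], [0.6, 0.2], [-0.7, -0.3], [-1.8, -0.5]]
xy [0.6002 0.1378] yaw deg 18.32 z0 0.0007
[[-0.9, 0.0], [0.8, 0.3], [0.1, -0.5], [-0.3, 0.0], [-0.6, 0.1], [0.5, 0.0]]
[[0.2, 0.5], [-0.5, -0.5], [1.3, -1.1], [0.6, 1.4], [-0.5, 0.5], [0.3, -0.9], [-0.8, 0.4]]
```

Mid spacer is at (0.600, 0.137), yaw 18.6°, with its underside within 1 mm of the bench, so the heights agree with the text. Next is a close look at the clamp.

```bash
python3 -m pendant '0 0 0 7;0 0 0 7;0 0 0 7;0 0 0 7;0 0 0 4;0 0 0 0'
python3 - <<'E'
from h import *
need([.494,-.215,.225],-13.4)
E
```

```text
clock: 2.62
tcp_pos: [0.5504, 0.1867, 0.2213]
orientation: [3.104, -0.416, -0.016]
contact_force: [-0.2, 0.2, -0.8]
grip_width: 0.0851
t 2.62 tcp [0.5504 0.1867 0.2213] shift cm [5.130e+00 4.024e+01 3.000e-02]
tool x heading -15.25 tilt 0.81
turn(deg about tool z, 2 options) -1.8537927229870093
```

```bash
python3 -m pendant '0.5 4 0 0;0.5 4 0 0;0.5 4 0 0;0.5 4 0 0;0.5 4 0 0;0.5 4 0 0;0.5 4 0 0;0.5 4 0 0'
python3 -m pendant '0.5 4 0 -1.8;0.5 4 0 0;0 0 0 0;0 0 0 0'
python3 - <<'E'
from h import *
need([.494,-.215,.225],-13.4);snap('wrist','w2')
E
```

```text
clock: 3.28
tcp_pos: [0.5121, -0.1305, 0.2227]
orientation: [3.12, -0.315, -0.016]
contact_force: [0.9, -0.3, 0.1]
grip_width: 0.0851
clock: 3.62
tcp_pos: [0.503, -0.2249, 0.2243]
orientation: [3.122, -0.256, -0.013]
contact_force: [0.2, 0.8, -0.1]
grip_width: 0.0851
t 3.62 tcp [ 0.503  -0.2249  0.2243] shift cm [-1.05 -0.83 -0.07]
tool x heading -9.39 tilt 0.71
turn(deg about tool z, 2 options) 4.010821311667215
```

View pics/w2.png

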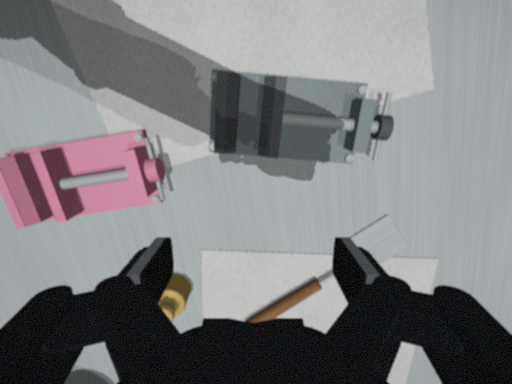

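```bash
python3 - <<'E'
from h import *
def cc(fn,x0,y0,x1,y1,s,out,g):
    im=cv2.imread(f'pics/{fn}.png')[y0:y1,x0:x1].astype(float);im=cv2.resize(np.clip(im*g,0,255).astype('uint8'),None,fx=s,fy=s,interpolation=cv2.INTER_CUBIC);cv2.imwrite(f'pics/{out}.png',im)
cc('w2',200,60,300,170,5,'c8',2.5);cc('top0',320,105,390,180,7,'c9',2.5);cc('side0',300,200,390,270,8,'c10',2.5)
E
```

```text
(no output)
```

View pics/c8.png

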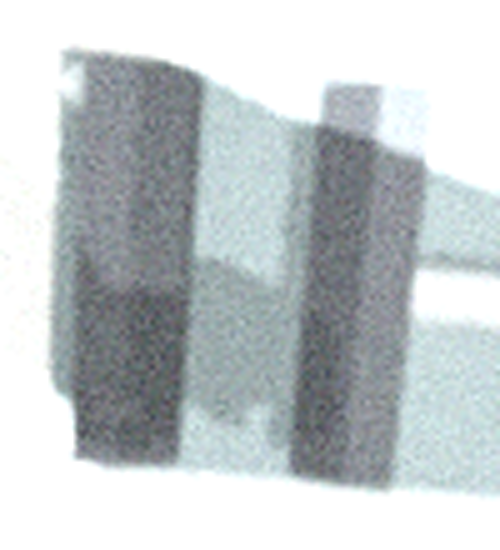

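View pics/c9.png

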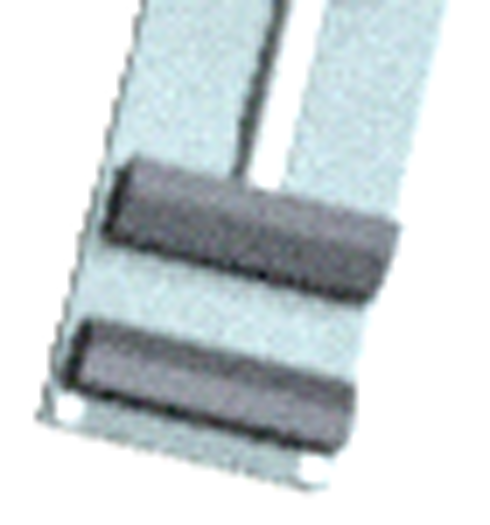

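View pics/c10.png

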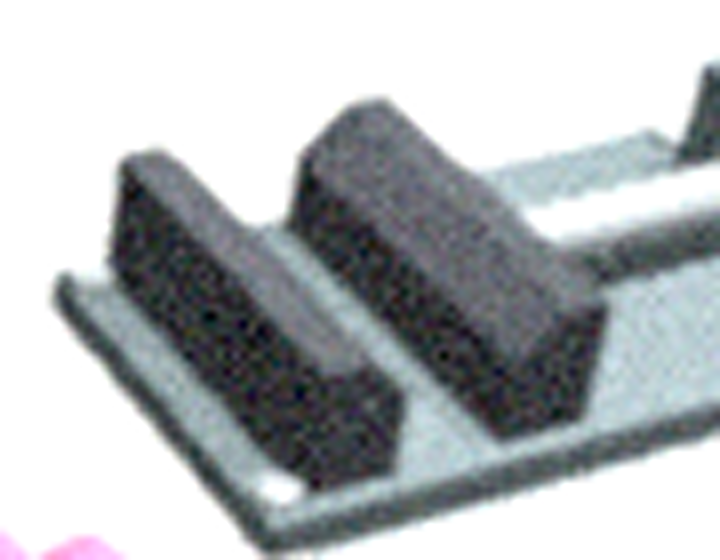

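```bash
python3 - <<'E'
from h import *
h=.045
w2,t0,s0=load('w2'),load('top0'),load('side0')
# (crop pt),(kind 0 fixed/1 moving), y, z
W=(w2,200,60,5,[((201,72),0,h,.036),((178,465),0,-h,.036),((318,122),1,h,.036),((290,475),1,-h,.036)])
T=(t0,320,105,7,[((85,320),0,h,.036),((352,382),0,-h,.036),((103,238),1,h,.012),((365,302),1,-h,.012)])
S=(s0,300,200,8,[((402,405),0,-h,.036),((392,468),0,-h,.012),((497,437),1,-h,.012),((512,358),1,-h,.036),((300,155),1,h,.036),((290,225),1,h,.012)])
def go(obs,name):
    def res(p,sp=False):
        out=[]
        c,s=np.cos(p[2]),np.sin(p[2])
        for f,x0,y0,sc,L in obs:
            for (u,v),k,y,z in L:
                x=k*p[3]
                X=[p[0]+c*x-s*y,p[1]+s*x+c*y,z+p[4]]
                out.append(proj(f,X)-[(u+.5)/sc-.5+x0,(v+.5)/sc-.5+y0])
        return np.array(out) if sp else np.r_[np.array(out).ravel(),p[4]/.001]
    p=least_squares(res,[.49,-.15,-.23,.04,0],loss='soft_l1').x
    print(name,p[:2].round(4),np.degrees(p[2]).round(2),'gap',p[3].round(4),'z0',p[4].round(4));print(res(p,True).round(1).tolist())
go([W,T,S],'all');go([W],'W');go([T],'T');go([S],'S');go([T,S],'TS');go([W,T],'WT')
E
```

```text
all [ 0.4939 -0.1549] -14.18 gap 0.0281 z0 0.0006
[[-0.6, -1.8], [-1.1, -0.5], [0.9, -9.6], [-0.5, -0.5], [1.4, -0.8], [1.1, -0.0], [-0.0, 1.0], [-0.6, 1.2], [2.3, -0.8], [1.3, 1.6], [1.1, 1.9], [1.6, 1.6], [0.3, -0.0], [-0.1, 0.9]]
W [ 0.4945 -0.1568] -13.69 gap 0.027 z0 -0.0003
[[-0.1, -0.0], [0.0, 0.9], [0.4, -8.1], [-0.4, 0.6]]
T [ 0.4928 -0.1535] -13.95 gap 0.0323 z0 0.0
[[0.7, -0.2], [0.4, 0.4], [-0.3, -0.1], [-0.9, -0.1]]
S [ 0.4949 -0.1506] -15.11 gap 0.0296 z0 -0.0001
[[0.4, -1.9], [-0.5, 0.5], [-0.0, 0.8], [0.5, 0.5], [0.0, -1.0], [-0.4, -0.1]]
TS [ 0.493  -0.1519] -14.33 gap 0.031 z0 0.0004
[[0.0, -0.4], [-0.3, 0.5], [-1.0, 0.2], [-1.6, 0.5], [0.5, -1.4], [-0.4, 1.0], [0.7, 1.0], [1.2, 0.7], [0.1, -0.8], [-0.3, 0.1]]
WT [ 0.4943 -0.1563] -13.69 gap 0.0279 z0 -0.0004
[[-0.4, -0.5], [-0.2, 0.5], [0.9, -8.5], [0.1, 0.2], [1.8, -0.7], [1.6, -0.3], [0.3, 1.1], [-0.2, 1.0]]
```

The fits now put the gap nearer 28–32 mm, which would mean the thin spacer. One of my edge picks was a shadow boundary, so I'm taking a closer wrist view straight above the gap.

```bash
python3 - <<'E'
from h import *
need([.494,-.219,.11],-14)
E
```

```text
t 3.67 tcp [ 0.5027 -0.2256  0.2245] shift cm [-0.88 -0.63 11.45]
tool x heading -9.44 tilt 0.75
turn(deg about tool z, 2 options) 4.556384422889565
```

```bash
python3 -m pendant '-0.4 -0.2 3 4.5;-0.3 -0.2 3 0;-0.2 -0.2 3 0;0 0 2.2 0;0 0 0 0;0 0 0 0'
python3 - <<'E'
from h import *
need([.494,-.219,.11],-14);snap('wrist','w3')
im=cv2.imread('pics/w3.png');cv2.imwrite('pics/w3b.png',np.clip(im.astype(float)*1.6,0,255).astype('uint8'))
E
```

```text
clock: 4.17
tcp_pos: [0.4983, -0.2113, 0.11]
orientation: [3.114, -0.35, -0.005]
contact_force: [-0.4, -0.9, 0.5]
grip_width: 0.0858
t 4.17 tcp [ 0.4983 -0.2113  0.11  ] shift cm [-0.25  0.84  0.01]
tool x heading -12.83 tilt 0.46
turn(deg about tool z, 2 options) 1.1665920046494307
```

View pics/w3b.png

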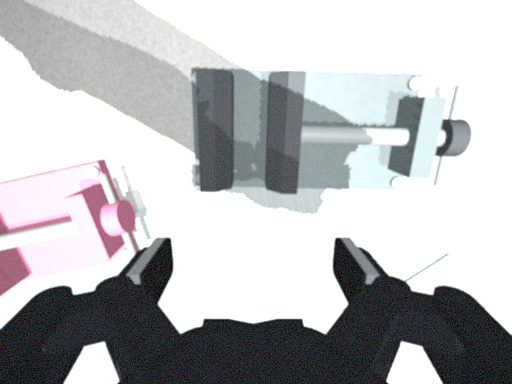

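```bash
python3 - <<'E'
from h import *
im=cv2.imread('pics/w3.png')[55:205,180:330].astype(float)
cv2.imwrite('pics/c11.png',cv2.resize(np.clip(im*2.2,0,255).astype('uint8'),None,fx=4,fy=4,interpolation=cv2.INTER_CUBIC))
E
```

```text
(no output)
```

View pics/c11.png

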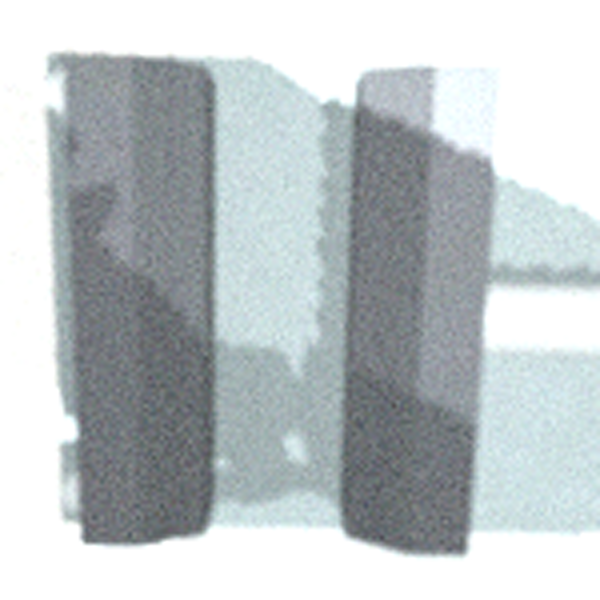

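```bash
python3 - <<'E'
from h import *
h=.045
w3,w2,t0,s0=load('w3'),load('w2'),load('top0'),load('side0')
V=(w3,180,55,4,[((209,70),0,h,.036),((209,530),0,-h,.036),((357,78),1,h,.036),((341,537),1,-h,.036)])
W=(w2,200,60,5,[((201,72),0,h,.036),((178,465),0,-h,.036),((325,85),1,h,.036),((290,475),1,-h,.036)])
T=(t0,320,105,7,[((85,320),0,h,.036),((352,382),0,-h,.036),((103,238),1,h,.012),((365,302),1,-h,.012)])
S=(s0,300,200,8,[((402,405),0,-h,.036),((392,468),0,-h,.012),((497,437),1,-h,.012),((512,358),1,-h,.036),((300,155),1,h,.036),((290,225),1,h,.012)])
def go(obs,name):
    def res(p,sp=False):
        out=[]
        c,s=np.cos(p[2]),np.sin(p[2])
        for f,x0,y0,sc,L in obs:
            for (u,v),k,y,z in L:
                x=k*p[3]
                X=[p[0]+c*x-s*y,p[1]+s*x+c*y,z+p[4]]
                out.append(proj(f,X)-[(u+.5)/sc-.5+x0,(v+.5)/sc-.5+y0])
        return np.array(out) if sp else np.r_[np.array(out).ravel(),p[4]/.001]
    p=least_squares(res,[.49,-.15,-.23,.04,0],loss='soft_l1').x
    m=p[:2]+p[3]/2*np.array([np.cos(p[2]),np.sin(p[2])])
    print(name,'mid',m.round(4),np.degrees(p[2]).round(2),'gap',p[3].round(4),'z0',p[4].round(4));print(res(p,True).round(1).tolist())
go([V,W,T,S],'all');go([V],'V');go([W],'W');go([V,W],'VW');go([T,S],'TS')
E
```

```text
all mid [ 0.5076 -0.1586] -14.27 gap 0.0278 z0 -0.0
[[-0.0, -0.9], [-0.3, 1.9], [0.8, -2.0], [0.2, 0.9], [-0.3, -1.6], [-0.9, -0.4], [-0.5, -1.9], [-0.6, -0.5], [1.4, -0.9], [1.1, -0.0], [-0.0, 1.0], [-0.6, 1.3], [2.4, -0.5], [1.4, 1.9], [1.0, 2.2], [1.5, 1.9], [0.3, 0.3], [-0.1, 1.2]]
V mid [ 0.5074 -0.1587] -14.14 gap 0.0274 z0 -0.0011
[[0.0, -0.4], [-0.0, 1.8], [0.1, -1.5], [-0.1, 0.8]]
W mid [ 0.5081 -0.1599] -14.08 gap 0.0278 z0 -0.0002
[[0.2, -0.3], [-0.2, 0.7], [-0.0, -0.7], [0.1, 0.5]]
VW mid [ 0.5076 -0.1592] -14.14 gap 0.0276 z0 -0.0013
[[0.3, 0.3], [0.2, 2.2], [0.6, -0.9], [0.2, 1.2], [-0.2, -0.8], [-0.6, -0.0], [-0.7, -1.2], [-0.6, -0.1]]
TS mid [ 0.508  -0.1557] -14.33 gap 0.031 z0 0.0004
[[0.0, -0.4], [-0.3, 0.5], [-1.0, 0.2], [-1.6, 0.5], [0.5, -1.4], [-0.4, 1.0], [0.7, 1.0], [1.2, 0.7], [0.1, -0.8], [-0.3, 0.1]]
```

Closer view: the gap is about 28 mm (27.5–31 over all the fits), centred at (0.508, −0.159), heading −14.2°. The 33 mm mid spacer can't go in, so it's the thin one at top-view (177,142), the thinnest block in that enlarged crop. I'll move there and look.

```bash
python3 -m pendant '0 0 -4 -6;0 0 -4 -6;0 0 -3.5 -6.5;0 0 0 0'
python3 - <<'E'
from h import *
need([.524,.195,.20],6)
E
```

```text
clock: 4.55
tcp_pos: [0.4999, -0.2088, 0.2327]
orientation: [3.127, 0.188, -0.009]
contact_force: [0.1, 0.4, 0.4]
grip_width: 0.0851
t 4.55 tcp [ 0.4999 -0.2088  0.2327] shift cm [  7.26 -39.82   2.88]
tool x heading 6.89 tilt 0.62
turn(deg about tool z, 2 options) 0.8921963085226849
```

```bash
python3 -m pendant '0.7 -4 0.2 0;0.7 -4 0.2 0;0.7 -4 0.2 0;0.7 -4 0.2 0;0.7 -4 0.2 0;0.7 -4 0.2 0;0.7 -4 0.2 0;0.7 -4 0.2 0'
python3 -m pendant '0.7 -4 0.2 0;0.7 -3.5 0.2 1;0 0 0 0;0 0 0 0'
python3 - <<'E'
from h import *
need([.524,.195,.20],6);snap('wrist','w4')
E
```

```text
clock: 5.22
tcp_pos: [0.5276, 0.1134, 0.2337]
orientation: [3.127, 0.159, 0.05]
contact_force: [1.1, 0.2, -0.3]
grip_width: 0.0848
clock: 5.55
tcp_pos: [0.5343, 0.206, 0.2359]
orientation: [3.136, 0.157, 0.067]
contact_force: [-0.4, -0.9, -0.3]
grip_width: 0.0855
t 5.55 tcp [0.5343 0.206  0.2359] shift cm [-1.29  0.98  3.54]
tool x heading 5.74 tilt 2.45
turn(deg about tool z, 2 options) -0.26000218029481914
```

View pics/w4.png

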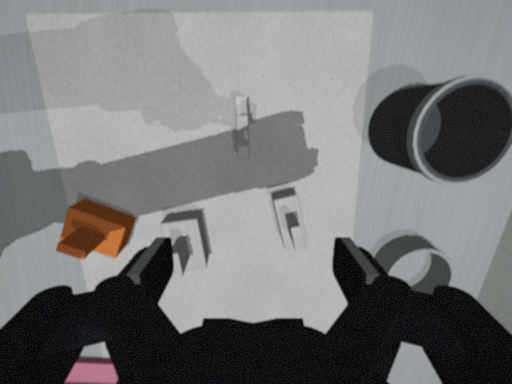

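```bash
python3 - <<'E'
from h import *
crop('w4',220,85,270,165,9,'c12'); crop('top0',150,125,205,160,12,'c13');crop('side0',210,128,260,178,12,'c14')
E
```

```text
(no output)
```

View pics/c12.png

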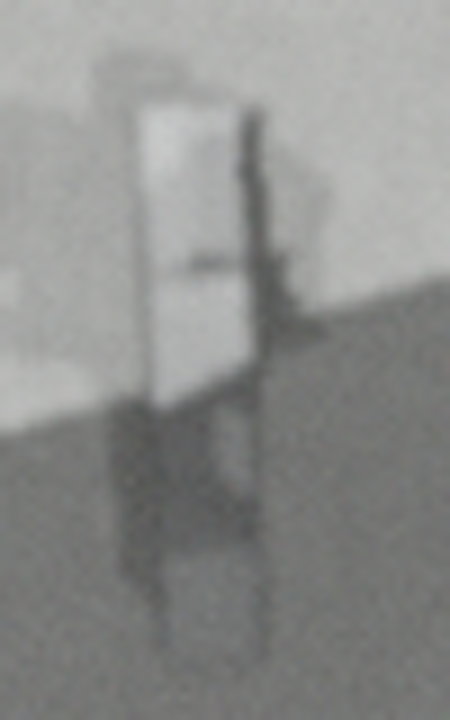

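View pics/c13.png

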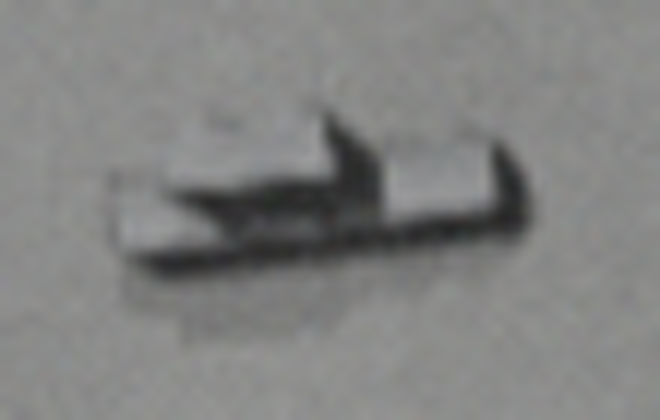

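View pics/c14.png

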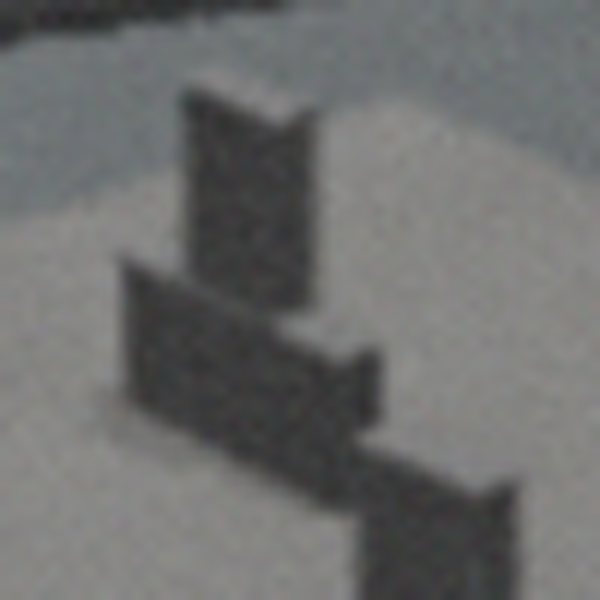

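```bash
python3 - <<'E'
from h import *
a,b=.0075,.038
W=(load('w4'),220,85,9,[((140,103),(-a,b,.04)),((243,103),(a,b,.04)),((160,665),(-a,-b,.04)),((265,660),(a,-b,.04)),((150,268),(-.006,.016,.088)),((165,550),(-.006,-.016,.088)),((258,545),(.006,-.016,.088))])
T=(load('top0'),150,125,12,[((125,250),(-a,b,.04)),((495,212),(-a,-b,.04)),((495,140),(a,-b,.04)),((112,175),(a,b,.04)),((168,185),(-.006,.016,.088)),((332,168),(-.006,-.016,.088)),((325,105),(.006,-.016,.088))])
S=(load('side0'),210,128,12,[((355,365),(-a,-b,.04)),((122,255),(-a,b,.04)),((380,345),(a,-b,.04)),((135,405),(-a,b,0)),((185,90),(-.006,.016,.088)),((285,128),(-.006,-.016,.088)),((315,108),(.006,-.016,.088))])
fit([W,T,S],[.52,.25,.1,0]);fit([W],[.52,.25,.1,0]);fit([T,S],[.52,.25,.1,0])
E
```

```text
xy [0.5244 0.2576] yaw deg 6.86 z0 -0.0012
[[-0.2, -0.9], [1.1, -1.1], [-0.1, 0.7], [0.2, 0.9], [0.1, 0.4], [-0.5, 0.3], [0.4, 0.5]]
[[-1.0, 0.2], [0.4, -0.3], [-0.3, -0.7], [-0.6, 0.2], [-0.6, 0.6], [0.0, 0.4], [0.0, 0.3]]
[[-1.2, 0.2], [-0.0, 0.2], [1.0, 0.2], [-0.7, 0.9], [-0.1, -0.4], [-0.5, 0.1], [0.5, 0.6]]
xy [0.5242 0.2572] yaw deg 7.25 z0 -0.0102
[[-0.3, 0.0], [0.6, -0.3], [0.1, -0.1], [0.0, 0.1], [-0.0, 0.8], [-0.4, -0.3], [0.2, -0.1]]
xy [0.5244 0.2567] yaw deg 6.1 z0 -0.0002
[[-0.9, -0.1], [0.6, -0.2], [0.0, -0.6], [-0.3, -0.2], [-0.4, 0.4], [0.3, 0.3], [0.4, 0.2]]
[[-1.2, 0.0], [0.3, -0.1], [1.1, 0.1], [-0.4, 0.6], [0.2, -0.6], [-0.4, -0.2], [0.7, 0.4]]
```

Thin spacer is at (0.5243, 0.257), yaw about 6.6°, with the tab top at 88 mm (all views agree to about 1 px). Moving above it.

```bash
python3 - <<'E'
from h import *
need([.5243,.257,.14],6.6)
E
```

```text
t 5.6 tcp [0.5342 0.207  0.236 ] shift cm [-0.9  -5.09  9.57]
tool x heading 5.79 tilt 2.47
turn(deg about tool z, 2 options) -0.810504631748671
```

```bash
python3 -m pendant '-0.3 -1.2 2 -0.8;-0.2 -1.2 2 0;-0.2 -1.2 2 0;-0.2 -1 2 0;0 0 1 0;0 0 0 0'
python3 - <<'E'
from h import *
need([.5243,.257,.14],6.6);print(pose()[1].round(3))
E
```

```text
clock: 6.1
tcp_pos: [0.5295, 0.2477, 0.1508]
orientation: [-3.131, -0.167, -0.088]
contact_force: [-0.1, 0.1, 0.4]
grip_width: 0.0851
t 6.1 tcp [0.5295 0.2477 0.1508] shift cm [-0.48 -0.98  1.05]
tool x heading 6.11 tilt 3.23
turn(deg about tool z, 2 options) -0.49054030861429965
[[ 0.993  0.107  0.056]
 [ 0.106 -0.994  0.008]
 [ 0.056 -0.002 -0.998]]
```

```bash
python3 -m pendant '-0.5 -1 1 -0.5;0 0 0 0'
python3 - <<'E'
from h import *
need([.5243,.257,.053],6.6)
E
```

```text
clock: 6.27
tcp_pos: [0.5251, 0.2555, 0.1415]
orientation: [-3.131, -0.176, -0.091]
contact_force: [-0.5, 0.3, 0.1]
grip_width: 0.0855
t 6.27 tcp [0.5251 0.2555 0.1415] shift cm [-0.57 -0.15  8.83]
tool x heading 6.44 tilt 3.33
turn(deg about tool z, 2 options) -0.16105947232597373
```

```bash
python3 -m pendant '-0.1 0 2 0;-0.1 0 2 0;-0.1 0 2 0;-0.1 -0.1 2 0;0 0 0.6 0;0 0 0 0'
python3 - <<'E'
from h import *
need([.5253,.257,.053],6.6)
snap('wrist','w5');snap('side','s5')
E
```

```text
clock: 6.77
tcp_pos: [0.5324, 0.2563, 0.06]
orientation: [-3.125, -0.17, -0.11]
contact_force: [-0.8, -0.7, -0.2]
grip_width: 0.0857
t 6.77 tcp [0.5324 0.2563 0.06  ] shift cm [-0.74 -0.14  0.65]
tool x heading 6.23 tilt 4.05
turn(deg about tool z, 2 options) -0.37057813989216015
```

View pics/w5.png

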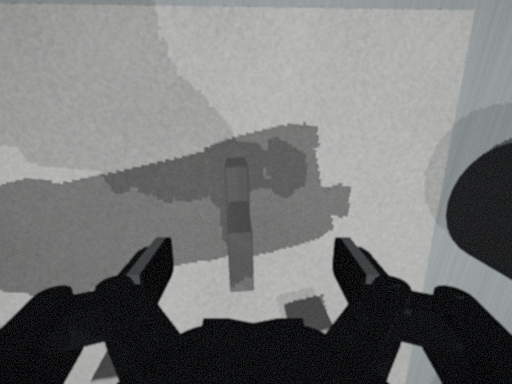

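View pics/s5.png

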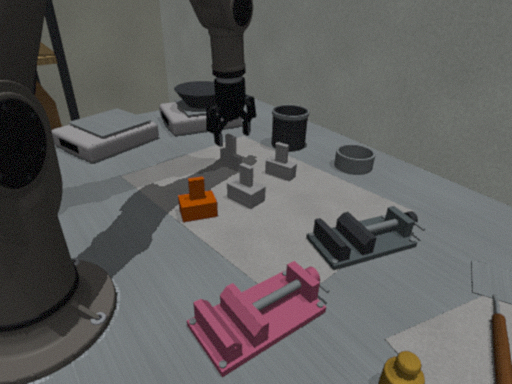

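```bash
python3 -m pendant '-0.5 -0.1 0.3 -0.4;-0.3 0 0.3 0;0 0 0 0'
python3 - <<'E'
from h import *
need([.5255,.257,.053],6.6);print(pose()[1].round(3))
E
```

```text
clock: 7.12
tcp_pos: [0.5268, 0.2578, 0.0578]
orientation: [-3.12, -0.181, -0.119]
contact_force: [-0.8, 0.2, -0.1]
grip_width: 0.0855
t 7.12 tcp [0.5268 0.2578 0.0578] shift cm [-0.17  0.06  0.46]
tool x heading 6.63 tilt 4.45
turn(deg about tool z, 2 options) 0.029565166670849408
[[ 0.99   0.116  0.075]
 [ 0.115 -0.993  0.018]
 [ 0.077 -0.009 -0.997]]
```

```bash
python3 -m pendant '0 0 0 0;0 0 0 0;0 0 0 0;0 0 0 0'
python3 - <<'E'
from h import *
need([.5255,.257,.053],6.6);print(pose()[1].round(4),pose()[2]['joints'].round(3))
E
python3 -m pendant '0 0 0.5 0;0 0 0 0'
python3 - <<'E'
from h import *
need([.5255,.257,.053],6.6);print(pose()[1].round(4),pose()[2]['joints'].round(3))
E
```

```text
clock: 7.45
tcp_pos: [0.5272, 0.2585, 0.0594]
orientation: [-3.118, -0.182, -0.123]
contact_force: [-0.0, 0.8, -0.7]
grip_width: 0.0853
t 7.45 tcp [0.5272 0.2585 0.0594] shift cm [-0.23  0.14  0.62]
tool x heading 6.66 tilt 4.58
turn(deg about tool z, 2 options) 0.06237516501732898
[[ 0.9901  0.1169  0.0773]
 [ 0.1157 -0.9931  0.02  ]
 [ 0.0791 -0.0109 -0.9968]] [-0.819  0.537  0.314  1.98  -0.247  0.584 -0.234]
clock: 7.62
tcp_pos: [0.5279, 0.2588, 0.0544]
orientation: [-3.118, -0.182, -0.124]
contact_force: [-0.3, -0.2, -0.5]
grip_width: 0.0852
t 7.62 tcp [0.5279 0.2588 0.0544] shift cm [-0.27  0.15  0.12]
tool x heading 6.66 tilt 4.63
turn(deg about tool z, 2 options) 0.06141236569196451
[[ 0.9901  0.1169  0.078 ]
 [ 0.1156 -0.9931  0.0205]
 [ 0.0799 -0.0113 -0.9967]] [-0.815  0.545  0.31   1.98  -0.251  0.574 -0.231]
```

```bash
python3 -m pendant '-0.3 0.1 0.2 0;0 0 0.1 0;0 0 0.1 0;0 0 0.1 0;0 0 0 0;0 0 0 0;0 0 0 0;0 0 0 0' 255 50
python3 - <<'E'
from h import *
need([.5255,.257,.053],6.6);snap('wrist','w6');snap('side','s6');print(r.get_obs()['grip_width'])
crop('s6',190,70,310,190,5,'c15')
E
```

```text
clock: 8.28
tcp_pos: [0.5241, 0.2569, 0.0479]
orientation: [-3.119, -0.182, -0.119]
contact_force: [-0.1, 0.1, -0.9]
grip_width: 0.0114
t 8.28 tcp [0.5241 0.2569 0.0479] shift cm [ 0.18  0.01 -0.5 ]
tool x heading 6.66 tilt 4.45
turn(deg about tool z, 2 options) 0.05916911624822774
0.011247484193510385
```

View pics/w6.png

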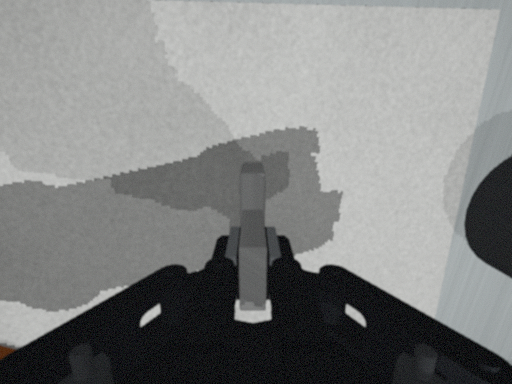

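View pics/c15.png

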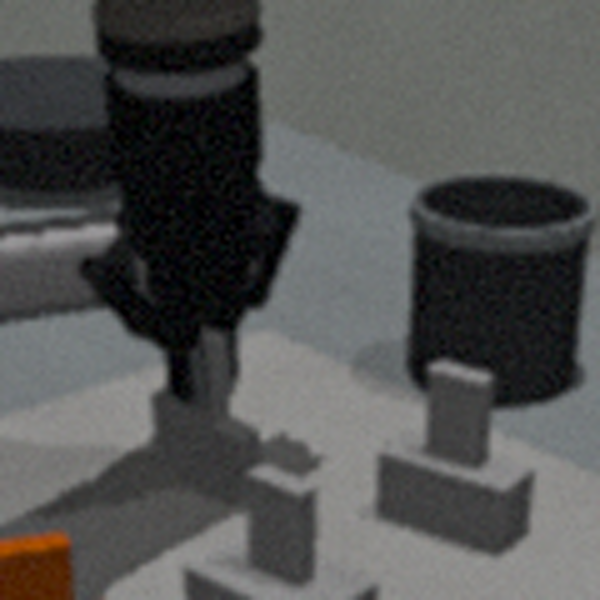

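Spacer is gripped (11.3 mm opening). Lifting.

```bash
python3 -m pendant '0 0 -1 0;0 0 -2 0;0 0 -3 0;0 0 -3 0;0 0 -3 0;0 0 -2 0;0 0 0 0'
python3 - <<'E'
from h import *
need([.5076,-.159,.18],-14.2);print(r.get_obs()['grip_width'],r.get_obs()['joints'].round(2))
E
```

```text
clock: 8.97
tcp_pos: [0.5118, 0.2521, 0.1939]
orientation: [-3.123, -0.179, -0.113]
contact_force: [0.9, -0.6, -2.0]
grip_width: 0.0115
t 8.97 tcp [0.5118 0.2521 0.1939] shift cm [-5.21 40.8   0.73]
tool x heading 6.56 tilt 4.18
turn(deg about tool z, 2 options) 20.762574631925887
0.011457706624185498 [-0.91  0.32  0.41  1.92 -0.14  0.85 -0.33]
```

```bash
python3 -m pendant '-0.5 3.5 0 0;-0.5 4 0 0;-0.5 4 0 0;-0.5 4 0 0;-0.5 4 0 0;-0.5 4 0 0;-0.5 4 0 0;-0.5 4 0 0'
python3 -m pendant '0 0 0 7;0 0 0 7;0 0 0 6.5;0 0 0 0'
python3 - <<'E'
from h import *
need([.5076,-.159,.18],-14.2);print(r.get_obs()['grip_width'],pose()[1].round(3))
E
```

```text
clock: 9.63
tcp_pos: [0.5095, -0.0632, 0.1876]
orientation: [-3.112, -0.213, -0.121]
contact_force: [0.6, 0.0, -2.9]
grip_width: 0.0116
clock: 9.97
tcp_pos: [0.5055, -0.0797, 0.1864]
orientation: [-3.087, 0.389, -0.112]
contact_force: [-0.4, 0.5, -2.1]
grip_width: 0.0114
t 9.97 tcp [ 0.5055 -0.0797  0.1864] shift cm [2.13 7.65 0.51]
tool x heading -14.43 tilt 4.42
turn(deg about tool z, 2 options) -0.23045283502627
0.011362608777723526 [[ 0.966 -0.247  0.075]
 [-0.249 -0.968  0.019]
 [ 0.068 -0.037 -0.997]]
```

```bash
python3 -m pendant '0.7 2.5 0 0;0.7 2.5 0 0;0.7 2.2 0 0;0 0 0 0;0 0 0 0'
python3 - <<'E'
from h import *
need([.5076,-.159,.18],-14.2);snap('side','s7');snap('wrist','w7');snap('top','t7')
crop('s7',270,90,450,270,4,'c16');crop('t7',300,60,400,200,4,'c17')
E
```

```text
clock: 10.38
tcp_pos: [0.5072, -0.1547, 0.1831]
orientation: [-3.092, 0.354, -0.107]
contact_force: [-0.3, 0.2, -1.3]
grip_width: 0.0114
t 10.38 tcp [ 0.5072 -0.1547  0.1831] shift cm [0.12 0.42 0.3 ]
tool x heading -13.13 tilt 4.24
turn(deg about tool z, 2 options) 1.0685778983202425
```

View pics/c16.png

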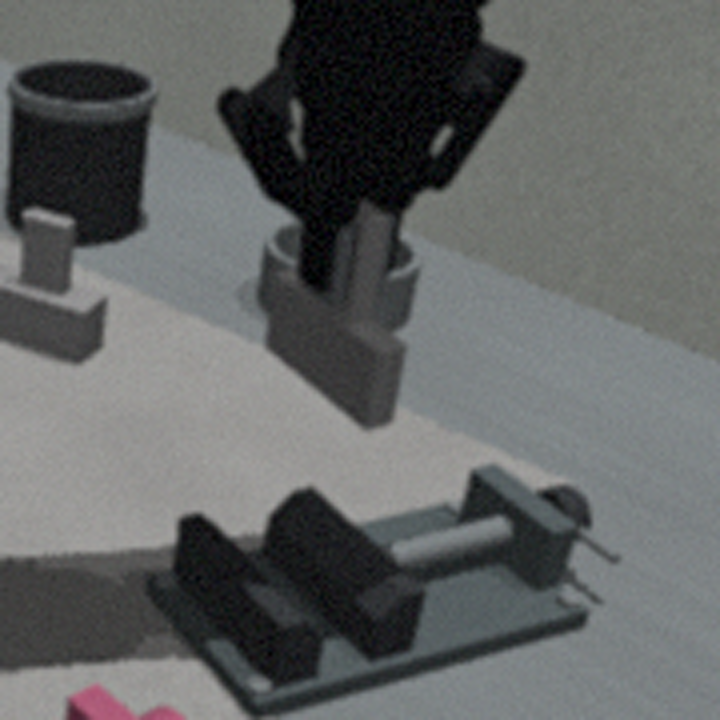

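View pics/w7.png

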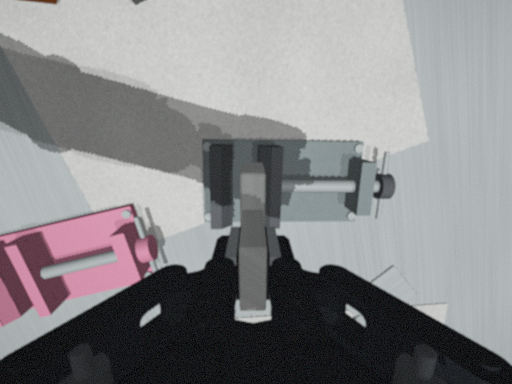

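```bash
python3 - <<'E'
from h import *
crop('s7',330,135,380,200,12,'c18')
E
```

```text
(no output)
```

View pics/c18.png

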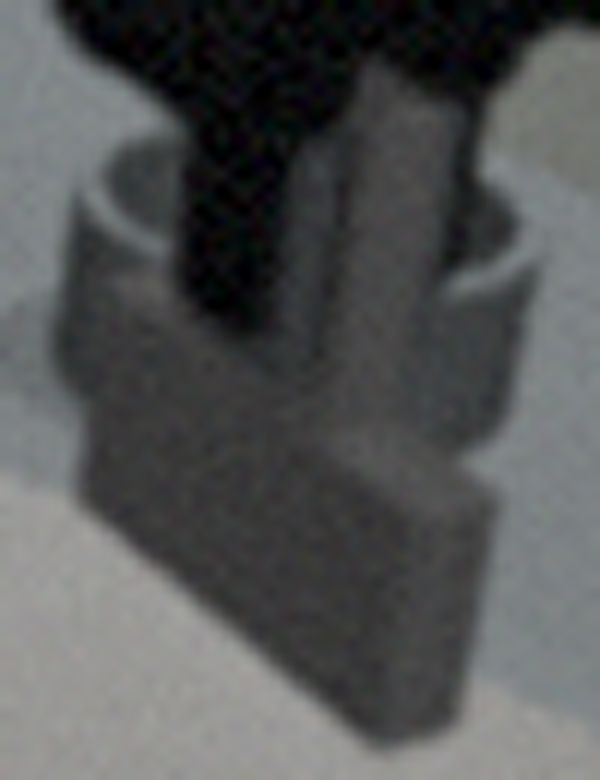

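View pics/c17.png

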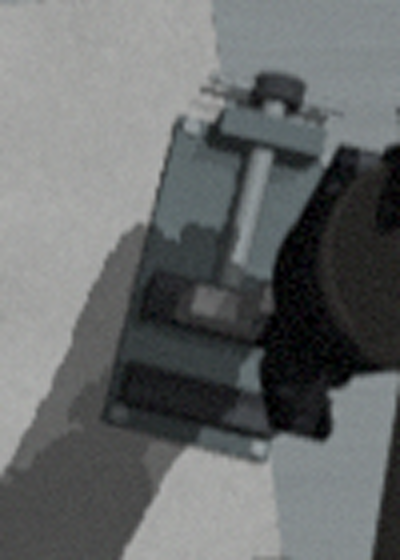

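```bash
python3 - <<'E'
from h import *
a,b=.0075,.038
S=(load('s7'),330,135,12,[((375,745),(-a,-b,0)),((493,497),(a,-b,.04)),((455,725),(a,-b,0)),((80,490),(-a,b,0)),((410,520),(-a,-b,.04)),((95,285),(-a,b,.04))])
W=(load('w7'),0,0,1,[((243,163),(-a,b,.04)),((264,163),(a,b,.04))])
def res(p,sp=False):
    R=Ro.from_euler('ZYX',p[3:6]).as_matrix();out=[]
    for f,x0,y0,s,L in (S,W):
        for (u,v),m in L: out.append(proj(f,R@np.array(m)+p[:3])-[(u+.5)/s-.5+x0,(v+.5)/s-.5+y0])
    out=np.array(out)
    return out if sp else np.r_[out.ravel(),p[5]/np.radians(3)]
s=least_squares(res,[.507,-.155,.13,-.23,0,0],loss='soft_l1');p=s.x
print(p[:3].round(4),np.degrees(p[3:]).round(1));print(res(p,True).round(1).tolist())
J=s.jac;print(np.sqrt(np.diag(np.linalg.inv(J.T@J))))
E
```

```text
[ 0.5134 -0.1499  0.135 ] [-14.3  -6.6   2. ]
[[-0.0, 1.1], [0.4, -0.5], [0.8, 0.3], [-0.3, 0.8], [-0.5, -0.1], [-0.2, -1.0], [-2.7, -0.4], [3.0, 0.3]]
[0.00170547 0.00121457 0.00103557 0.02222765 0.0419383  0.02807799]
```

```bash
python3 -m pendant '-0.2 0.9 0 1;-0.15 0 2 0;-0.15 0 2 0;-0.15 0 2 0;0 0 1 0;0 0 0 0;0 0 0 0'
python3 - <<'E'
from h import *
need([.5076,-.159,.06],-14.2);snap('side','s8');snap('wrist','w8');print(r.get_obs()['contact_force'],pose()[1][:,2])
crop('s8',290,110,430,270,5,'c19')
E
```

```text
clock: 11.12
tcp_pos: [0.5051, -0.1561, 0.1115]
orientation: [-3.087, 0.368, -0.111]
contact_force: [0.1, 0.5, -1.1]
grip_width: 0.0115
t 11.12 tcp [ 0.5051 -0.1561  0.1115] shift cm [-0.04  0.43  5.14]
tool x heading -13.67 tilt 4.46
turn(deg about tool z, 2 options) 0.5341601764626915
[-0.45567136 -0.86747543 -1.31116816] [ 0.07624279  0.02149038 -0.99685766]
```

View pics/c19.png

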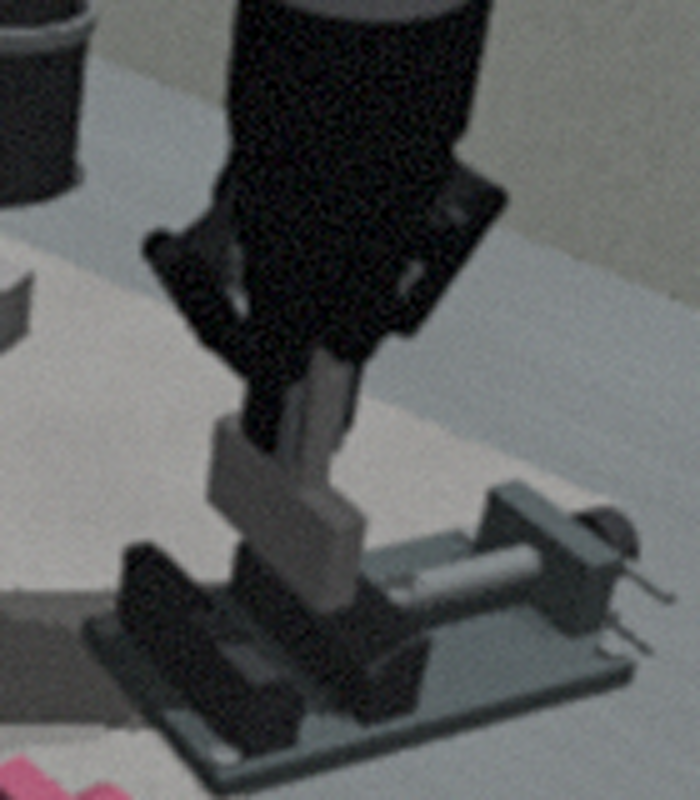

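View pics/w8.png

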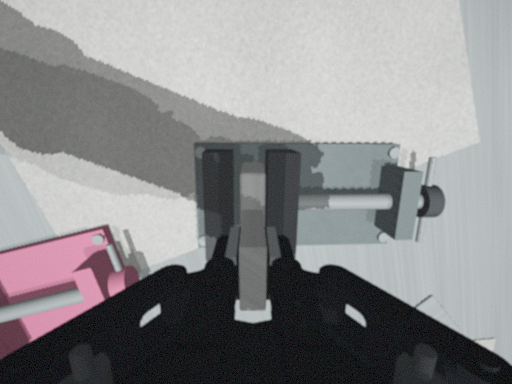

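```bash
python3 - <<'E'
from h import *
crop('s8',325,180,370,240,12,'c20')
im=cv2.imread('pics/w8.png')[140:270,190:310].astype(float)
cv2.imwrite('pics/c21.png',cv2.resize(np.clip(im*1.8,0,255).astype('uint8'),None,fx=4.5,fy=4.5,interpolation=cv2.INTER_CUBIC))
E
```

```text
(no output)
```

View pics/c20.png

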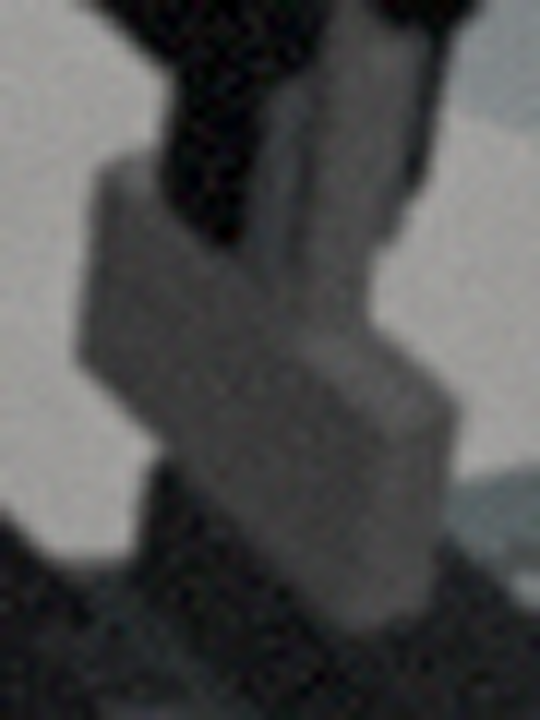

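View pics/c21.png

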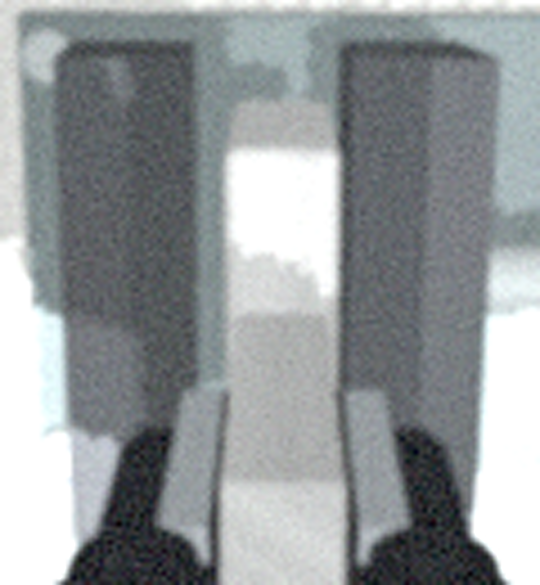

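```bash
python3 - <<'E'
from h import *
f=load('w8');g=lambda u,v,z:atz(f,((u+.5)/4.5-.5+190,(v+.5)/4.5-.5+140),z)
th=np.radians(-14.2);ex=np.array([np.cos(th),np.sin(th),0]);ey=np.array([-ex[1],ex[0],0]);m=np.array([.5076,-.159,0])
for n,u,v,z in [('bl',232,100,.0636),('br',335,100,.0636),('fix top',194,45,.036),('fix',195,300,.036),('mov top',341,45,.036),('mov',342,300,.036)]:
    X=g(u,v,z);print(n,X.round(4),'clampx',(ex@(X-m)*1000).round(1),'y',(ey@(X-m)*1000).round(1))
p,R,o=pose();U=p+.048*R[:,2];print(U,ex@(U-m),ey@(U-m))
E
```

```text
bl [ 0.5095 -0.1177  0.0636] clampx -8.3 y 40.5
br [ 0.5254 -0.1217  0.0636] clampx 8.1 y 40.5
fix top [ 0.5052 -0.1101  0.036 ] clampx -14.4 y 46.8
fix [ 0.4932 -0.1563  0.036 ] clampx -14.6 y -0.9
mov top [ 0.5308 -0.1166  0.036 ] clampx 12.1 y 46.8
mov [ 0.5202 -0.1634  0.036 ] clampx 13.3 y -1.2
[ 0.50929474 -0.15521363  0.06431011] 0.0007141351512937812 0.004086414696733791
```

Wrist view: the block lies along the tool axis, its underside is centred to within 1 mm of the gap's middle, and the gap again reads about 27 mm. Going down.

```bash
python3 -m pendant '-0.1 0.2 1 0.5;-0.1 0.1 1 0;-0.1 0 1 0;0 0 0.5 0;0 0 0 0'
python3 - <<'E'
from h import *
th=np.radians(-14.2);ex=np.array([np.cos(th),np.sin(th),0]);ey=np.array([-ex[1],ex[0],0]);m=np.array([.5076,-.159,0])
need([.5076,-.159,.06],-14.2);p,R,o=pose();U=p+.048*R[:,2];print(U,ex@(U-m),ey@(U-m),o['contact_force'],o['grip_width']);snap('wrist','w9')
E
```

```text
clock: 11.63
tcp_pos: [0.507, -0.1582, 0.0763]
orientation: [-3.085, 0.382, -0.123]
contact_force: [-0.2, 0.0, -2.1]
grip_width: 0.0112
t 11.63 tcp [ 0.507  -0.1582  0.0763] shift cm [-0.05  0.13  1.63]
tool x heading -14.2 tilt 4.87
turn(deg about tool z, 2 options) -0.00462802823489028
[ 0.51098112 -0.15718839  0.02847686] 0.002833406360291706 0.002585668791316326 [-0.17205741  0.03147692 -2.05072053] 0.011214883974992321
```

View pics/w9.png

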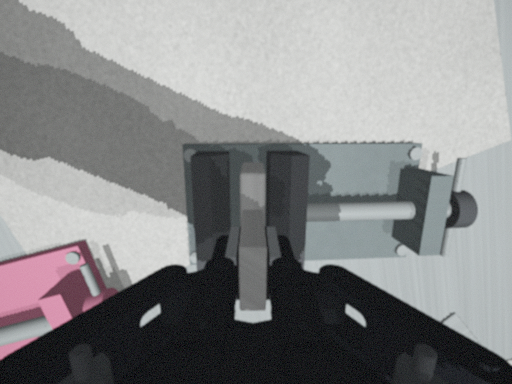

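```bash
python3 -m pendant '-0.2 0 0.4 0;-0.1 0 0.4 0;-0.05 0 0.4 0;0 0 0.2 0;0 0 0 0'
python3 - <<'E'
from h import *
th=np.radians(-14.2);ex=np.array([np.cos(th),np.sin(th),0]);ey=np.array([-ex[1],ex[0],0]);m=np.array([.5076,-.159,0])
need([.5076,-.159,.06],-14.2);p,R,o=pose();U=p+.048*R[:,2];print(U,ex@(U-m),ey@(U-m),o['contact_force'],o['grip_width'])
E
```

```text
clock: 12.1
tcp_pos: [0.5048, -0.1572, 0.0612]
orientation: [-3.085, 0.382, -0.124]
contact_force: [0.4, 0.5, -1.8]
grip_width: 0.0115
t 12.1 tcp [ 0.5048 -0.1572  0.0612] shift cm [0.3  0.11 0.14]
tool x heading -14.22 tilt 4.89
turn(deg about tool z, 2 options) -0.02160678013252948
[ 0.50878955 -0.15618949  0.013415  ] 0.00046376183828314655 0.00301643765803543 [ 0.38628586  0.51502189 -1.8479169 ] 0.011520367439909215
```

Not in contact yet, with the underside at about 13 mm. I'll ease it down until it touches.

```bash
python3 -m pendant '0 0 0.2 0;0 0 0.2 0;0 0 0.1 0'
python3 -m pendant '0 0 0.2 0;0 0 0 0'
python3 - <<'E'
from h import *
snap('side','s10');snap('wrist','w10');crop('s10',290,110,430,270,5,'c22')
E
```

```text
clock: 12.35
tcp_pos: [0.5068, -0.1561, 0.0598]
orientation: [-3.08, 0.382, -0.127]
contact_force: [-2.5, -1.7, 6.7]
grip_width: 0.0118
clock: 12.52
tcp_pos: [0.5076, -0.1562, 0.0604]
orientation: [-3.077, 0.382, -0.13]
contact_force: [-0.0, -0.2, -1.8]
grip_width: 0.0113
```

View pics/c22.png

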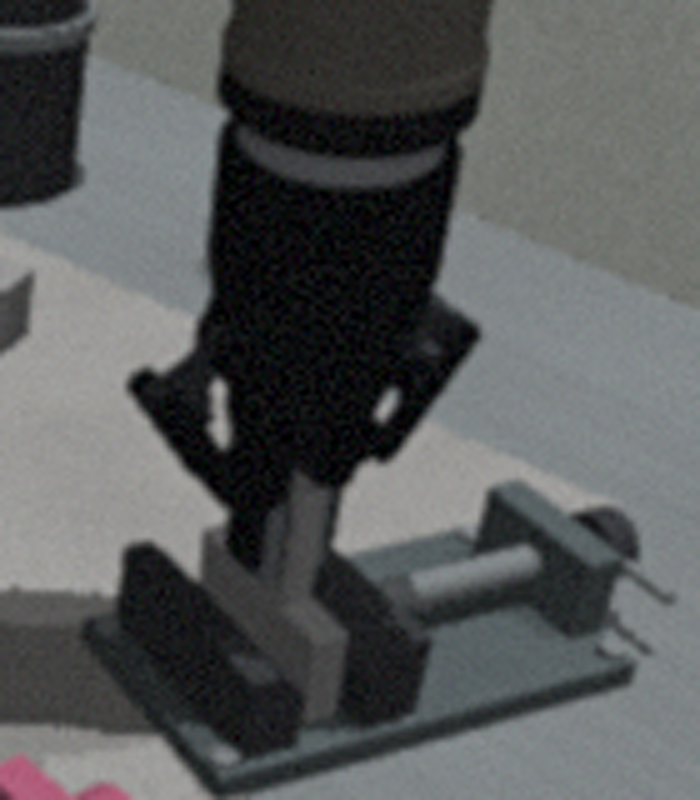

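It touched the floor (6.7 N) and now sits in the gap, with its -y end showing between the jaws at c22 (325,665). Releasing gently.

```bash
python3 -m pendant '0 0 0.2 0;0 0 0.1 0' - 20
python3 -m pendant '0 0 0.05 0;0 0 0.05 0;0 0 0.05 0;0 0 0 0' 120
python3 - <<'E'
from h import *
snap('side','s11');snap('wrist','w11');crop('s11',290,110,430,270,5,'c23');need([.5076,-.159,.06],-14.2)
E
```

```text
clock: 12.78
tcp_pos: [0.5084, -0.1557, 0.0595]
orientation: [-3.075, 0.382, -0.131]
contact_force: [-7.7, 2.1, 18.8]
grip_width: 0.0113
clock: 13.12
tcp_pos: [0.5095, -0.1559, 0.0584]
orientation: [-3.075, 0.382, -0.134]
contact_force: [-0.1, -1.1, 1.2]
grip_width: 0.0448
t 13.22 tcp [ 0.5094 -0.1558  0.0583] shift cm [-0.08  0.34 -0.19]
tool x heading -14.27 tilt 5.45
turn(deg about tool z, 2 options) -0.06510562023559885
```

View pics/c23.png

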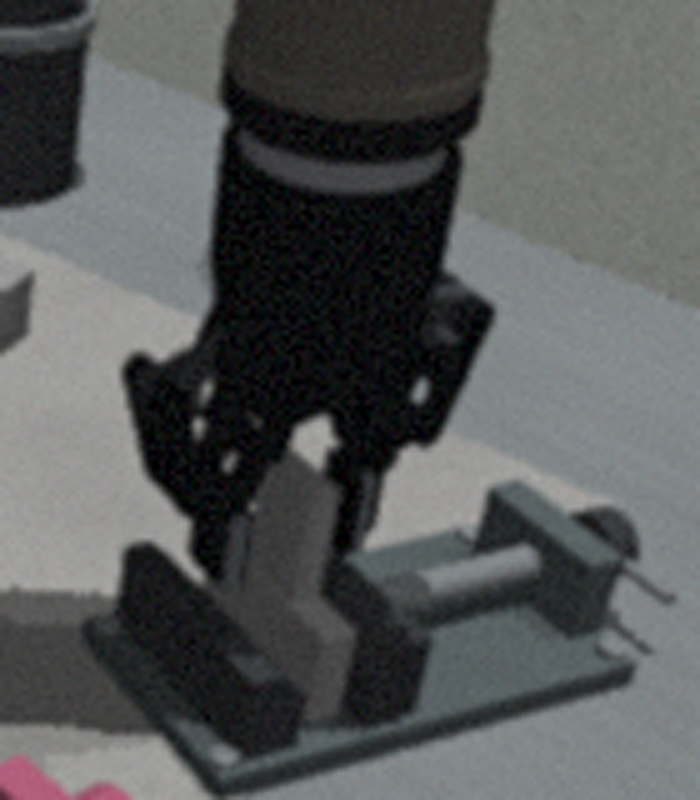

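View pics/w11.png

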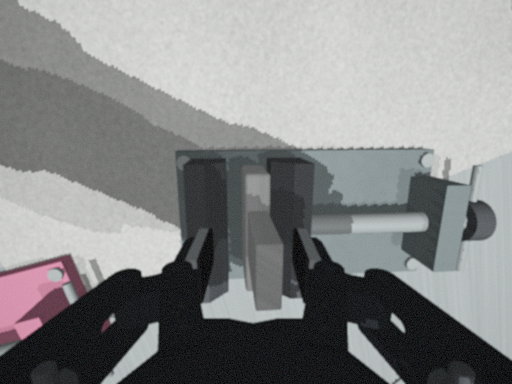

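Fingers are open and the spacer stands upright. Raising straight up, with x compensated for the tool tilt.

```bash
python3 -m pendant '0.4 0 -0.5 0;0.2 0 -1 0;0.1 0 -1 0;0.1 0 -1.5 0;0.2 0 -2 0;0.3 0 -3 0;0 0 -3 0;0 0 0 0'
python3 -m pendant '0 2 -3 0;0 4 -1 0;0 4 0 0;0 4 0 0;0 0 0 0;0 0 0 0'
python3 - <<'E'
from h import *
for n in('side','top','wrist'):snap(n,n+'12')
need([.5,-.2,.2],-14.2);print(r.get_obs()['contact_force'])
crop('side12',290,150,430,270,5,'c24');crop('top12',315,95,400,185,6,'c25')
E
```

```text
clock: 13.88
tcp_pos: [0.5111, -0.1643, 0.1879]
orientation: [-3.076, 0.385, -0.13]
contact_force: [0.8, -0.5, 0.2]
grip_width: 0.0454
clock: 14.38
tcp_pos: [0.4748, -0.3064, 0.2313]
orientation: [-3.078, 0.376, -0.15]
contact_force: [0.1, 0.4, -0.5]
grip_width: 0.0453
t 14.53 tcp [ 0.4755 -0.3041  0.2308] shift cm [ -0.39 -10.53   3.58]
tool x heading -13.84 tilt 5.91
turn(deg about tool z, 2 options) 0.3585282615076011
[ 0.58766377  0.75091414 -0.45744279]
```

View pics/side12.png

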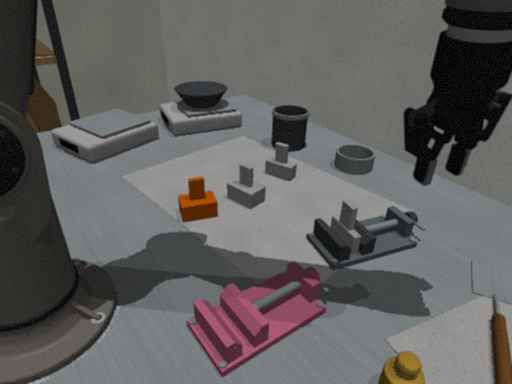

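View pics/c24.png

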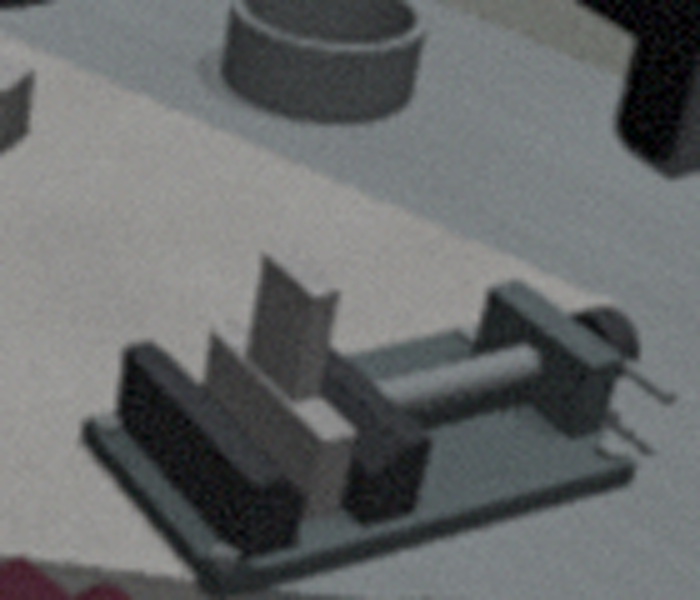

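View pics/wrist12.png

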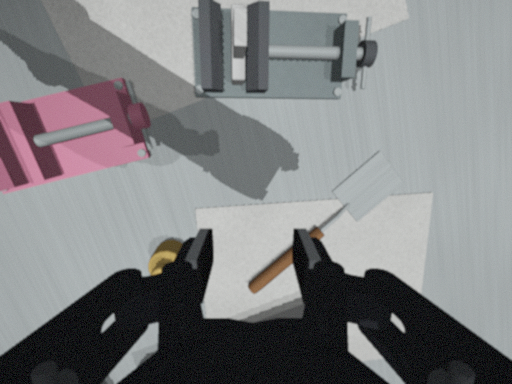

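View pics/top12.png

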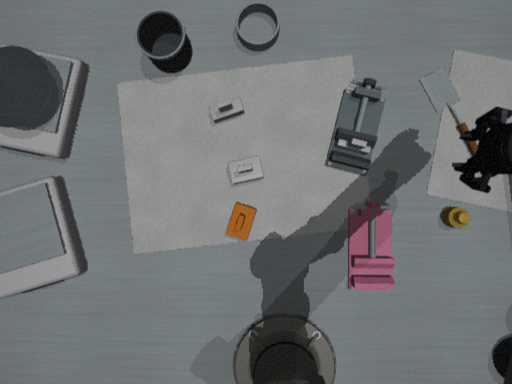

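```bash
python3 - <<'E'
from h import *
crop('side12',320,195,370,260,11,'c26');crop('top12',325,115,385,170,11,'c27')
E
```

```text
(no output)
```

View pics/c26.png

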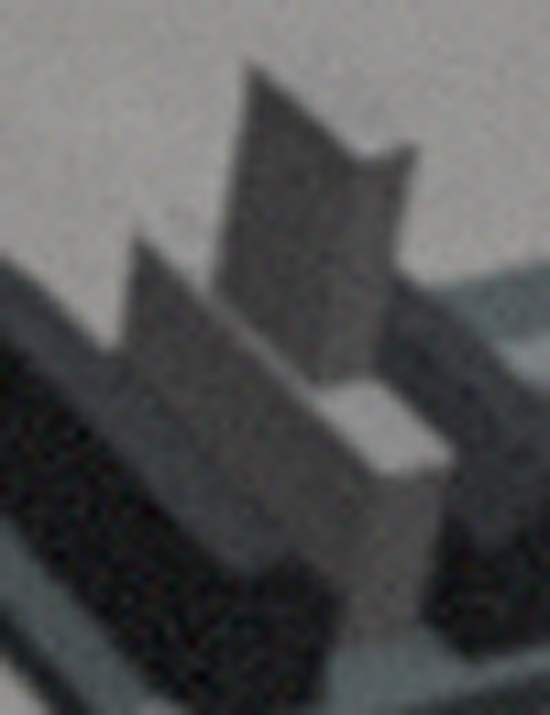

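View pics/c27.png

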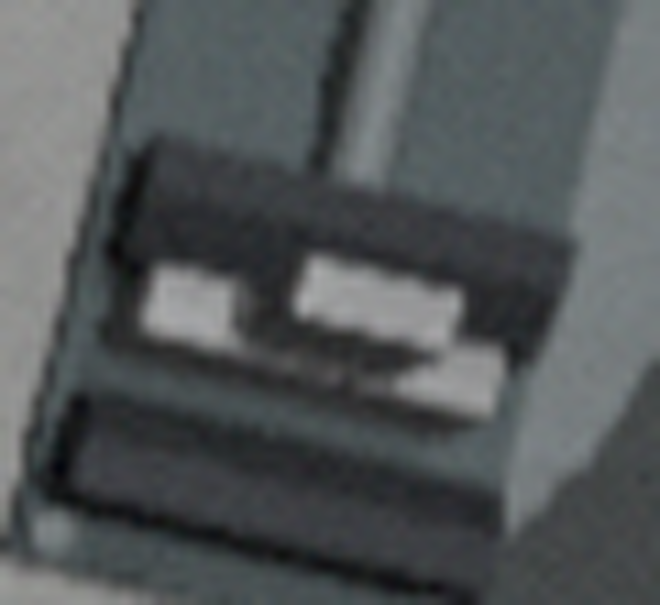

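```bash
python3 - <<'E'
from h import *
a,b=.0075,.038
S=(load('side12'),320,195,11,[((375,470),(-a,-b,.04)),((450,458),(a,-b,.04)),((137,240),(-a,b,.04)),((418,635),(a,-b,0)),((250,65),(-.006,.016,.088)),((365,158),(-.006,-.016,.088)),((412,145),(.006,-.016,.088))])
T=(load('top12'),325,115,11,[((145,328),(-a,b,.04)),((492,415),(-a,-b,.04)),((505,348),(a,-b,.04)),((155,265),(a,b,.04)),((300,315),(-.006,.016,.088)),((455,350),(-.006,-.016,.088)),((310,255),(.006,.016,.088)),((465,290),(.006,-.016,.088))])
p=fit([S,T],[.51,-.16,-.25,.012])
th=np.radians(-14.2);m=np.array([.5076,-.159]);d=p[:2]-m
print('clamp frame',np.cos(th)*d[0]+np.sin(th)*d[1]+.014,-np.sin(th)*d[0]+np.cos(th)*d[1])
E
```

```text
xy [ 0.5118 -0.1559] yaw deg -14.58 z0 0.0121
[[1.0, 0.6], [1.2, -0.1], [-0.3, -1.2], [0.3, 1.0], [0.1, -0.6], [-0.1, 0.0], [1.3, -0.1]]
[[-0.9, 0.2], [0.0, 0.8], [0.5, 0.5], [-0.2, -0.4], [-1.0, -0.1], [-0.6, 0.5], [-0.5, 0.0], [-0.2, 0.6]]
clamp frame 0.01735130019805276 0.004058402005008413
```

The final fit, from the side and top views, puts the spacer's underside at z = 12.1 mm. It is turned under 1° and is 4 mm off mid-width. The other two spacers are untouched. Handing in.

```bash
python3 -c "
from bench import r
print(r.hand_in())"
```

```text
the job is handed in; nothing more can be done
None
```

I gauged the gap, lowered the thin (15 mm) spacer between the jaws by its tab until it touched the base, released it and backed away. I handed in at about 14.5 s of the 64 s.

- **Gap:** the close wrist views read 27–28 mm and the top and side views 31 mm. That is too narrow for the 33 mm spacer, so the thin one is the thickest that fits. My first rough top-view reading of about 37 mm was wrong, because some edges were misread.
- **Final checks:** the side and top views together put the spacer's underside at z = 12.1 mm, on the 12 mm base. It is about 4 mm off mid-width and turned less than 1°, and an upright model fitted it to about 1 px. The other two spacers look undisturbed and upright in the last pictures, and the gripper was clear of everything.
- **Imperfect:** the tool's tilt drifted to 4–6°, so the spacer was held about 5° off vertical while going in. It settled upright on release. The highest contact force I read was about 20 N, while pressing it lightly onto the base.

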